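# Pack two boxes of staples from the push dispenser

### The job

This order gets exactly two boxes of staples in the shallow carton beside the stapler: pack the box waiting on the dispenser's chute, then slide the red handle of the dispenser all the way in and let it snap back on its own so that it serves the next box, and pack that one too. Set both boxes down, without dropping them, flat on the carton's floor and the same side up as the dispenser serves them. Leave the other boxes in the magazine, and do not disturb the stapler, glue stick, stamp or spray bottle.

Things in the scene. Friction and masses are not known exactly. Their poses are not given: they have to be found in the camera images.
- dispenser: Blue push dispenser for small boxes, fixed, about 112 x 280 x 206 mm. Origin on the bench under the middle of its magazine, z up, x and y turn with it. The magazine is an upright shaft, outside 49 x 75 mm (x, y), from the deck at z = 60 mm up to 195 mm, boxes stacked inside. A chute leaves it to -y. The slide leaves it to +y between low rails, up to a bumper at y = +148 mm.
- collar (a point): Middle of the flared collar on top of the magazine, dispenser's axes, 206 mm above the bench. The collar stands out 11 mm all round: 70 x 97 mm (x, y).
- deck (a point): Middle of the magazine's floor, 60 mm above the bench, dispenser's axes; the lowest box in the magazine stands on it.
- chute_rest (a point): Where the centre of a box lies when it rests on the chute, dispenser's axes (its y = -78, z = 55 mm). Such a box leans 30 degrees: its 39 mm width along x, its 63 mm length down the slope, its top square to the slope. The collar overhangs the place from +y.
- chute_lip (a point): Middle of the chute's stop lip (14 mm high), 70 mm down the slope, dispenser's axes. The chute plate is 34 mm wide, starts at y = -36, z = 60 mm and falls 30 degrees towards -y; cheeks 14 mm high stand beside its first 16 mm only. It holds one box: with one on it the next cannot come out.
- slide_travel (a joint): Slide of the dispenser (m), 0 home, 0.072 at its hard stop fully in, moving towards the dispenser's -y. Spring 4 N at home to 11 N at the end, damping 18 N s/m, up to 4 N more to push a box. Let go, it flies home in about 0.2 s. Fully in, the lowest box has left the magazine and slides to the lip by itself; the next box drops to the deck when the slide is home.
- slide: White slide with its red handle; origin as the dispenser's when home, dispenser's axes, moves with the slide. The handle is a round red grip, 22 mm thick, 44 mm long, on a steel foot; its axis leans 30 degrees from vertical towards the dispenser's +y, away from the magazine; it ends 22 mm past grip_mid.
- grip_mid (a point): Middle of the red handle on its axis, dispenser's axes. At home it is at y = +146, z = 115 mm of the dispenser; fully in at y = +74 mm.
- carton: Shallow open corrugated carton, fixed, outside 214 x 174 x 47 mm (x, y, z), inside 200 x 166 mm, floor 4 mm thick, turned any way. Origin under its centre. A stapler stands in it along the wall at +y.
- carton_floor (a point): Middle of the carton's inner floor, carton's axes.
- stapler: Red and black stapler, 145 x 36 x 53 mm (x, y, z), in the carton, inside the strip from y = +32 to +82 mm of the carton; the rest of the floor is free. Origin under its middle. Leave alone.
- box_chute: Closed grey-brown box of staples, 39 x 63 x 34 mm (x, y, z), 0.08 to 0.17 kg, origin at the centre of its underside, z towards its top. It waits on the chute. To be packed.
- box_low: Same kind of box, the lowest of three in the magazine, turned as the dispenser; comes out with the first full stroke. To be packed.
- box_mid: Same kind of box, second in the magazine; drops to the deck after the stroke and stays in the magazine.
- box_top: Same kind of box, third in the magazine; ends on top of box_mid.
- glue_stick: Glue stick standing on the bench on the dispenser's -x side, red cap, 26 mm thick, 92 mm tall; origin under its centre. Leave alone.
- stamp: Wooden hand stamp, 28 x 55 x 82 mm, standing on the dispenser's +x side; origin under its centre. Leave alone.
- spray_bottle: Blue and yellow spray bottle, 56 x 120 x 272 mm, standing on the +x side of the chute; origin at its underside. Leave alone.

How it is judged:
By the outcome, as a careful person would: the job done as asked, in the order asked, and still so for the second after the job is handed in, with the robot touching nothing.
It also fails if it takes over 72 s, if anything falls off the work surface, if the arm or the gripper's body presses on something with over 40 N, if the wrist force passes 120 N, or if a joint passes its speed limit or range.

### The arm

A 6-joint arm with a two-finger parallel gripper is mounted at the origin on a cart in front of the work surface, level with it; the furniture and walls round the work are solid. World frame = base frame: x ahead of the robot, y to its left, z up, the work surface at z = 0. Lengths are in mm, angles in rad, forces in N, time in s.
With the tool pointing down it reaches from about 325 to 1000 mm from the base axis. Payload 5.1 kg.
Tool frame: the origin (TCP) lies between the finger pads; the fingertips stand ahead of it and the grasp point (between the pads) lies 5 mm behind it (arm.tips_ahead is the z of the fingertips in the tool frame, in mm); z points along the fingers, y is the direction in which the jaws open and shut (so a half turn about z gives the same grasp; the last joint's range is limited). The gripper opens to 85 mm and grips with 20 to 120 N. Pads are 22 mm wide; open, the fingers measure 114 mm over their backs; the gripper's body (76 mm by 85 mm) begins 54 mm behind the grasp point. The pads swing forward as they close: fully open they stand 13 mm farther back than shut.
Start: joints at [1.042, 0.124, 1.65, -0, 1.367, -0.083], TCP at [280.285, 586.451, 245.322] pointing down, gripper open.
Joint ranges: [-2.61, 2.61], [-1.02, 2.33], [0.03, 2.71], [-1.35, 4.49], [0.32, 2.68], [-2.91, 2.91]. Speed limits (rad/s): [2.57, 2.57, 3.14, 3.14, 3.14, 3.14].

### API

Orientations are given as a unit quaternion [w, x, y, z].
In Python, from workcell import arm gives the robot as it stands.
- The arm moves only by the shell command python3 -m handwheel 'ROWS' [FORCE]. ROWS is JSON, a list of rows, each an object with "dr": the turn, a rotation vector about the tool's x, y, z in rad, a list of three; "offset": the shift along the tool's x, y, z in mm, a list of three; "claw": the closure, from -1 (fully open) to 1 (shut). In form: [{"dr": [rx, ry, rz], "offset": [dx, dy, dz], "claw": claw}, ...]. A call has 1 to 20 rows; each row shifts and turns the commanded pose from where the row before left it, along the tool's axes as they then stand; what a row does not reach is not made up. A row lasts 1/8 s, in which the tool goes at most 62.5 mm and 10.7 degrees, less where a joint would pass 70% of its speed; a pose out of reach is approached as far as the arm can. A call with a gripper value outside its range is refused whole. The fingers move at their own pace and stop on an object; FORCE is the grip in N (left out, the last holds). Time passes only in rows, so rows that do not move let the fingers close. It gives the time, the measured TCP pose, the force and the opening at its end, in the units of the state.
- arm.read_state(): the state, without advancing time (a new reading comes with each control period).
- arm.grab_frame(name): name is "side" or "top" or "wrist"; returns (picture, depth): 420x560x3 uint8, red, green, blue; 420x560 float32, mm along the optical axis (not along the pixel's ray), 0 where there is no reading.
- arm.calibration(name): a dict with "fx", "fy", "cx", "cy" (pixels), "eye" and "rotation" of the camera in the world. Camera axes: x right, y down, z forward; pixel columns grow to the right and rows downward; lengths in mm; the calibration is good to about 2 mm. A picture is of the moment at which its call begins: read the wrist's pose just before it. calibration takes no time and is no camera call; for the wrist camera it gives the pose at the moment of the call.
- arm.close_job(): hands the job in, once; it reports no verdict.
The state is a dict: "time": time; "joint_positions": joint angles; "qvel": joint speeds; "effort": joint torques, N m; "tcp_pos": TCP position; "eef_rot": TCP orientation; "contact_force": force on the tool from outside, world axes, zero at the start; "wrist_torque": the same for the moment, N m; "finger_gap": opening from 0.0 (shut) to 1.0 (fully open).
Only numpy, scipy, OpenCV 4.12 (cv2) and the standard library are available. Lean on these libraries where they do the work, as an engineer would, in place of code of your own. Each camera call takes 0.05 s, during which the arm holds its last target.

## Working session

There is one attempt and no reset: what is moved stays moved. The work goes in short steps, Python scripts to look and compute and a shell command to move; the robot and the scene stay as the last step left them, time stands still between calls to the robot, and variables do not carry over. Pictures are saved under pics/ and viewed, and the job is handed in when it is done.

```bash
ls; mkdir -p pics; python3 - <<'E'
from workcell import arm
import cv2
print(arm.read_state(), arm.tips_ahead)
for n in ["side","top","wrist"]:
    p,d=arm.grab_frame(n); cv2.imwrite(f"pics/{n}0.png",p[:,:,::-1])
    import numpy as np; np.save(f"{n}0.npy",d); np.save(f"{n}0p.npy",p)
    c=arm.calibration(n); print(n,c); 
    import pickle; pickle.dump(c,open(f"{n}0.pkl","wb"))
E
```

```text
pics
{'time': 0.0, 'joint_positions': array([ 1.04239937e+00,  1.24508016e-01,  1.65169410e+00,  2.59067909e-05,
        1.36746110e+00, -8.26381649e-02]), 'qvel': array([ 1.11964516e-03,  9.56956221e-05, -7.59070397e-04,  1.27193839e-03,
       -1.13235656e-03,  8.95617787e-04]), 'effort': array([-1.55553487e-03, -4.23631132e+01, -3.65445042e+01, -1.90772239e-04,
        7.08986074e-03, -3.61428775e-06]), 'tcp_pos': array([279.99208344, 585.96177309, 244.03920762]), 'eef_rot': array([-3.23493957e-04,  2.21041154e-01,  9.75263932e-01, -9.83519149e-04]), 'contact_force': array([ 0.17860558, -0.04822571, -0.15489769]), 'wrist_torque': array([0.00368746, 0.00048075, 0.02071167]), 'finger_gap': 1.0021558879173884} 14.0
side {'fx': 382.17363791960105, 'fy': 382.17363791960105, 'cx': 282.1132337582716, 'cy': 207.70182883166623, 'eye': array([ 239.24458831, -803.36199068,  665.09597788]), 'rotation': array([-0.48760216,  0.85603999, -0.14263973,  0.09536021])}
top {'fx': 519.9084068663024, 'fy': 519.9084068663024, 'cx': 277.65685604424675, 'cy': 207.42849034961975, 'eye': array([ 458.66434133,   -6.56698559, 1462.16814257]), 'rotation': array([ 0.02358664, -0.69923789,  0.71431678, -0.01617352])}
wrist {'fx': 333.11216947818366, 'fy': 333.11216947818366, 'cx': 275.5232149702356, 'cy': 203.2539542376638, 'eye': array([212.14009299, 619.27164966, 372.96082823]), 'rotation': array([0.12606601, 0.83673012, 0.52710923, 0.07839596])}
```

View pics/side0.png

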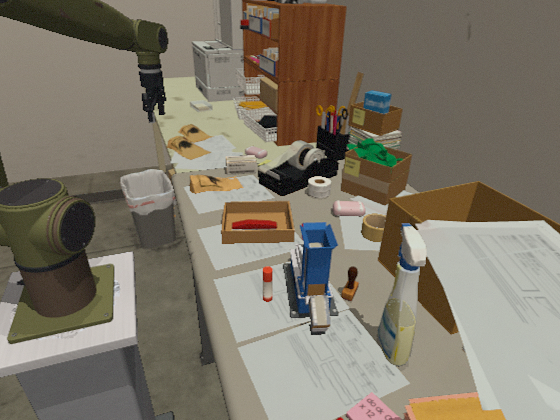

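View pics/top0.png

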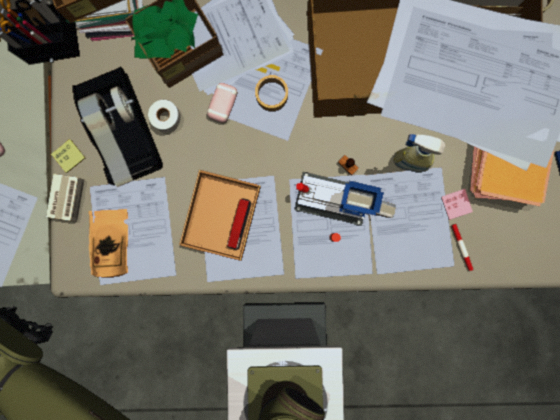

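View pics/wrist0.png

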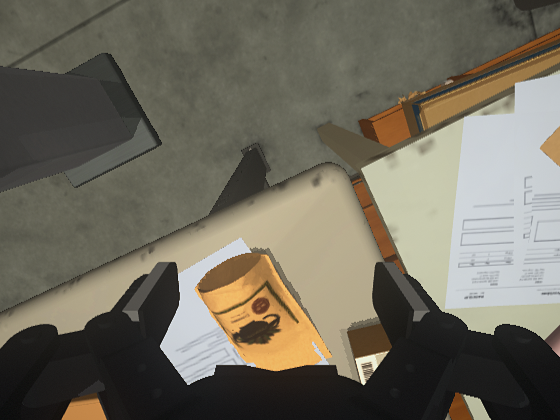

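The side and top views show the carton (top px ~220,215) with the stapler, the dispenser magazine (362,198), red handle (302,187), chute box (388,208), glue stick (335,238), stamp (347,163) and spray bottle (415,150). I'll measure these next.

```bash
cat > h.py <<'E'
import numpy as np, cv2, pickle
from scipy.spatial.transform import Rotation as R
def load(n,k='0'):
    return np.load(f"{n}{k}p.npy"),np.load(f"{n}{k}.npy"),pickle.load(open(f"{n}{k}.pkl","rb"))
def cloud(d,c):
    v,u=np.mgrid[:d.shape[0],:d.shape[1]]
    P=np.stack([(u-c['cx'])/c['fx']*d,(v-c['cy'])/c['fy']*d,d],-1)
    q=c['rotation']; M=R.from_quat([q[1],q[2],q[3],q[0]]).as_matrix()
    W=P@M.T+c['eye']; W[d<=0]=np.nan
    return W
E
python3 - <<'E'
from h import *
for n in ['top','side']:
    p,d,c=load(n); W=cloud(d,c)
    hsv=cv2.cvtColor(p,cv2.COLOR_RGB2HSV)
    roi=(abs(W[...,0]-450)<250)&(abs(W[...,1])<420)
    def rep(name,m):
        m=m&roi
        pts=W[m]
        if len(pts)<5: print(n,name,len(pts));return
        r=cv2.minAreaRect(pts[:,:2].astype(np.float32))
        print(n,name,len(pts),pts.mean(0).round(1),pts.min(0).round(0),pts.max(0).round(0),[np.round(x,1) for x in r])
    H,S,V=[hsv[...,i] for i in range(3)]
    Z=W[...,2]
    rep('collar',(H>95)&(H<125)&(S>120)&(Z>197)&(Z<215)&(W[...,1]>-330)&(W[...,1]<-100))
    rep('rim',(Z>40)&(Z<53)&(H>5)&(H<25)&(S>80)&(W[...,1]>0)&(W[...,1]<350)&(W[...,0]<600))
    rep('redstap',((H<5)|(H>175))&(S>150)&(W[...,1]>0)&(W[...,1]<350)&(W[...,0]<600)&(Z>15))
    rep('handle',((H<5)|(H>175))&(S>150)&(W[...,1]>-150)&(W[...,1]<0)&(Z>85)&(W[...,0]>430))
    rep('glue',((H<5)|(H>175))&(S>150)&(W[...,1]>-250)&(W[...,1]<-50)&(Z>60)&(W[...,0]<430))
    rep('surf',(abs(Z)<12)&(abs(W[...,1])<300)&(W[...,0]<600))
p,d,c=load('top'); 
cv2.imwrite('pics/z1.png',cv2.resize(p[130:270,150:470,::-1],None,fx=2.5,fy=2.5,interpolation=cv2.INTER_CUBIC))
p,d,c=load('side'); 
cv2.imwrite('pics/z2.png',cv2.resize(p[190:370,200:440,::-1],None,fx=3.3,fy=3.3,interpolation=cv2.INTER_CUBIC))
E
```

```text
top collar 440 [ 550.3 -201.2  202.3] [ 509. -312.  197.] [ 683. -150.  215.] [array([ 607.4, -225.3]), array([ 98., 210.]), np.float64(65.1)]
top rim 374 [479.9 176.3  46.1] [400.  57.  40.] [600. 279.  52.] [array([520.3, 167.9]), array([175.2, 209.5]), np.float64(74.6)]
top redstap 442 [498.2 116.5  52.8] [433.  88.  16.] [564. 145.  64.] [array([498.8, 117.1]), array([ 24.9, 135. ]), np.float64(73.7)]
top handle 116 [540.5 -85.2 116.2] [ 447. -150.   86.] [595. -44. 142.] [array([521.6, -99.6]), array([179.5,  25.5]), np.float64(33.7)]
top glue 0
top surf 18895 [434.8  12.9   1.6] [ 301. -300.  -12.] [600. 300.  12.] [array([450.6,   0. ]), array([600. , 298.9]), np.float64(90.0)]
side collar 345 [ 556.6 -193.4  201.9] [ 507. -316.  197.] [ 684. -147.  215.] [array([ 606.6, -227.2]), array([101.1, 209.6]), np.float64(63.7)]
side rim 364 [491.7 149.   44.5] [396.  56.  40.] [600. 275.  53.] [array([520.1, 168.2]), array([181.1, 209.5]), np.float64(74.4)]
side redstap 336 [493.6 111.9  49.5] [431.  88.  37.] [559. 141.  59.] [array([495.9, 115.8]), array([ 27.3, 129.8]), np.float64(75.6)]
side handle 4
side glue 0
side surf 13355 [419.8 -82.9   1.2] [ 301. -300.  -12.] [600. 300.  12.] [array([ 4.504e+02, -1.000e-01]), array([299. , 599.8]), np.float64(0.0)]
```

View pics/z1.png

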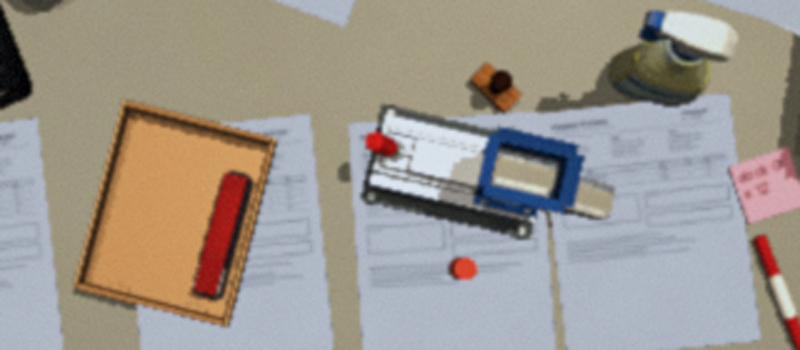

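View pics/z2.png

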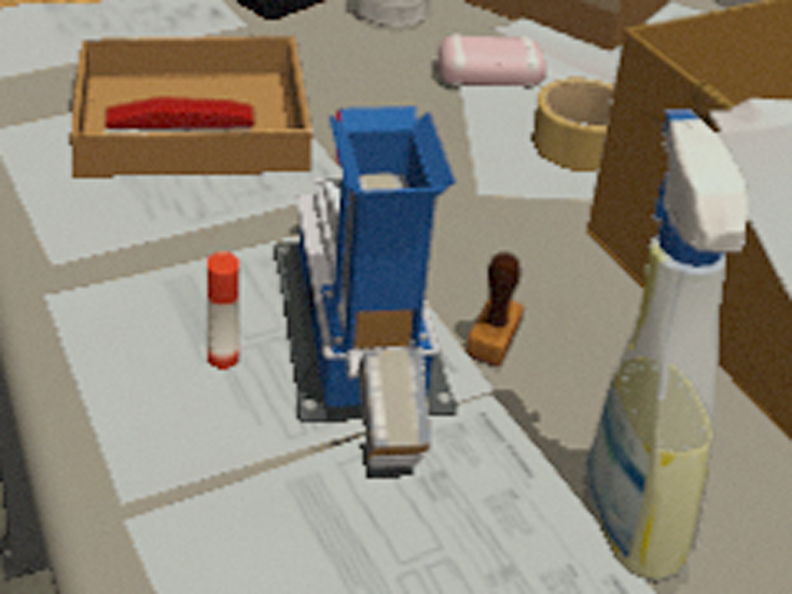

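```bash
python3 - <<'E'
from h import *
for n in ['top','side']:
    p,d,c=load(n); W=cloud(d,c)
    hsv=cv2.cvtColor(p,cv2.COLOR_RGB2HSV)
    H,S,V=[hsv[...,i] for i in range(3)]
    X,Y,Z=W[...,0],W[...,1],W[...,2]
    def rep(name,m):
        pts=W[m]
        if len(pts)<5: print(n,name,len(pts));return
        r=cv2.minAreaRect(pts[:,:2].astype(np.float32))
        print(n,name,len(pts),pts.mean(0).round(1),pts.min(0).round(0),pts.max(0).round(0),[np.round(x,1) for x in r])
    rep('collar',(H>95)&(H<125)&(S>120)&(Z>192)&(Z<215)&(X<600)&(Y<-100)&(Y>-330))
    rep('rim',(Z>40)&(Z<53)&(H>5)&(H<25)&(S>80)&(Y>20)&(Y<350)&(X<640)&(X>380))
    red=((H<6)|(H>174))&(S>140)
    rep('handle',red&(Y>-110)&(Y<-20)&(Z>60)&(X>500)&(X<600))
    rep('glue',red&(Y>-250)&(Y<-50)&(Z>75)&(X<480)&(X>350))
    rep('spray',(Y<-230)&(Y>-380)&(Z>100)&(X>540)&(X<700))
    rep('stamp',(Y<-120)&(Y>-240)&(Z>15)&(X>590)&(X<680)&(Z<100))
    rep('white',(Y<-50)&(Y>-200)&(Z>50)&(Z<75)&(X>400)&(X<620)&(S<60)&(V>140))
    rep('box',(Y<-215)&(Y>-330)&(Z>30)&(Z<120)&(X>460)&(X<580)&~((H>95)&(H<125)&(S>100)))
E
```

```text
top collar 509 [ 549.  -200.2  201.2] [ 509. -247.  192.] [ 588. -150.  211.] [array([ 548.2, -198.5]), array([93.3, 67.9]), np.float64(75.5)]
top rim 530 [521.2 168.1  46.2] [400.  57.  40.] [640. 279.  52.] [array([522.3, 167.6]), array([174.8, 213.8]), np.float64(74.4)]
top handle 78 [584.2 -57.5 128.2] [575. -73. 106.] [595. -44. 142.] [array([585.2, -58.8]), array([29.5, 19.7]), np.float64(88.4)]
top glue 61 [ 455.2 -142.1   92.1] [ 447. -153.   80.] [ 465. -132.  100.] [array([ 456.2, -142.2]), array([21.1, 18.4]), np.float64(89.0)]
top spray 1075 [ 648.7 -329.5  212.8] [ 540. -380.  100.] [ 690. -230.  280.] [array([ 628.1, -291.3]), array([ 89.8, 197.1]), np.float64(34.0)]
top stamp 302 [ 637.8 -175.9   45.3] [ 591. -218.   15.] [ 680. -121.   87.] [array([ 625.8, -165.6]), array([ 55.5, 108.3]), np.float64(49.7)]
top white 495 [ 575.  -105.7   63. ] [ 525. -174.   53.] [619. -50.  75.] [array([ 572.1, -109.9]), array([112.7,  77.6]), np.float64(75.8)]
top box 247 [ 523.8 -279.9   67.3] [ 504. -310.   31.] [ 548. -216.   86.] [array([ 526.4, -263.2]), array([43.2, 94.7]), np.
[... 313 characters left out ...]
 62 [ 451.6 -150.8   86.3] [ 442. -157.   76.] [ 463. -137.   95.] [array([ 452.4, -146.1]), array([19.7, 19.8]), np.float64(79.9)]
side spray 2251 [ 636.3 -335.2  199.1] [ 540. -380.  100.] [ 691. -230.  275.] [array([ 629.4, -292.2]), array([ 90.9, 199.7]), np.float64(34.1)]
side stamp 306 [ 650.9 -196.    42.1] [ 627. -217.   15.] [ 680. -167.   82.] [array([ 655. , -190.1]), array([56. , 28.2]), np.float64(45.5)]
side white 151 [531.  -99.7  62.4] [ 447. -165.   50.] [568. -51.  75.] [array([ 523.1, -118.6]), array([157. ,  59.1]), np.float64(44.9)]
side box 973 [ 530.2 -264.9   67.5] [ 503. -311.   31.] [ 580. -215.  119.] [array([ 540.6, -263.5]), array([94.7, 76.2]), np.float64(88.4)]
```

```bash
cat >> h.py <<'E'
DO=np.array([548.2,-198.5,0.]); DY=np.radians(75.3-90)
DR=R.from_euler('z',DY).as_matrix()
CO=np.array([522.2,167.6,0.]); CR=R.from_euler('z',np.radians(254.4-90)).as_matrix()
def disp(x,y,z): return DO+DR@np.array([x,y,z],float)
def cart(x,y,z): return CO+CR@np.array([x,y,z],float)
def tilted(th):   # tool z leans th deg from down towards disp +y ; tool y = disp x, tool x ~ +y_d
    t=np.radians(th)
    z=DR@np.array([0,np.sin(t),-np.cos(t)]); y=DR@np.array([1.,0,0]); x=np.cross(y,z)
    return R.from_matrix(np.stack([x,y,z],1))
def cur():
    from workcell import arm
    s=arm.read_state(); q=s['eef_rot']
    return s['tcp_pos'],R.from_quat([q[1],q[2],q[3],q[0]]),s
def plan(p1,r1,n,p0=None,r0=None):
    if p0 is None: p0,r0,_=cur()
    dv=(r0.inv()*r1).as_rotvec(); print('dr total',dv.round(3),'dist',np.round(p1-p0,1),'local',r0.inv().apply(p1-p0).round(1))
    st=dv/n
    for i in range(n):
        r=r0*R.from_rotvec(st*i)
        print('dr',st.round(3),'off',r.inv().apply((p1-p0)/n).round(1))
def grasp_chute(th=40,up=7,down=4):
    c=np.array([0,-78,55.]); nrm=np.array([0,-.5,.866]); dn=np.array([0,-.866,-.5])
    g=disp(*(c+nrm*up+dn*down)); r=tilted(th); return g+5*r.as_matrix()[:,2], r
E
python3 - <<'E'
from h import *
g,r=grasp_chute(); pre=g-120*r.as_matrix()[:,2]
print(g.round(1),pre.round(1),disp(0,146,115),CR.round(3).tolist())
p0,r0,_=cur()
print('A'); m=np.array([430,-200,330.]); plan(m,tilted(0),14)
print('B'); plan(pre,r,6,m,tilted(0))
E
```

```text
[ 527.5 -277.6   55.2] [ 507.9 -352.2  147.2] [585.24865991 -57.27890809 115.        ] [[-0.963, -0.269, 0.0], [0.269, -0.963, 0.0], [0.0, 0.0, 1.0]]
A
dr total [-1.000e-03  1.000e-03  1.382e+00] dist [ 149.9 -786.1   85.7] local [-474.2 -644.7  -84.7]
dr [-0.     0.     0.099] off [-33.9 -46.1  -6. ]
dr [-0.     0.     0.099] off [-38.2 -42.5  -6.1]
dr [-0.     0.     0.099] off [-42.2 -38.5  -6.1]
dr [-0.     0.     0.099] off [-45.8 -34.2  -6.1]
dr [-0.     0.     0.099] off [-49.  -29.5  -6.1]
dr [-0.     0.     0.099] off [-51.6 -24.5  -6.1]
dr [-0.     0.     0.099] off [-53.8 -19.3  -6.1]
dr [-0.     0.     0.099] off [-55.4 -13.9  -6.1]
dr [-0.     0.     0.099] off [-56.5  -8.4  -6.1]
dr [-0.     0.     0.099] off [-57.1  -2.8  -6.1]
dr [-0.     0.     0.099] off [-57.1   2.9  -6.1]
dr [-0.     0.     0.099] off [-56.5   8.5  -6.1]
dr [-0.     0.     0.099] off [-55.4  14.   -6.1]
dr [-0.     0.     0.099] off [-53.8  19.4  -6.1]
B
dr total [ 0.     0.698 -0.   ] dist [  77.9 -152.2 -182.8] local [-127.4  114.   182.8]
dr [ 0.     0.116 -0.   ] off [-21.2  19.   30.5]
dr [ 0.     0.116 -0.   ] off [-24.6  19.   27.8]
dr [ 0.     0.116 -0.   ] off [-27.7  19.   24.8]
dr [ 0.     0.116 -0.   ] off [-30.4  19.   21.4]
dr [ 0.     0.116 -0.   ] off [-32.7  19.   17.7]
dr [ 0.     0.116 -0.   ] off [-34.5  19.   13.8]
```

```bash
python3 -m handwheel '[{"dr":[0,0,0.1],"offset":[-34,-46,-6],"claw":-1},{"dr":[0,0,0.1],"offset":[-38,-42,-6],"claw":-1},{"dr":[0,0,0.1],"offset":[-42,-38,-6],"claw":-1},{"dr":[0,0,0.1],"offset":[-46,-34,-6],"claw":-1},{"dr":[0,0,0.1],"offset":[-49,-29,-6],"claw":-1},{"dr":[0,0,0.1],"offset":[-52,-24,-6],"claw":-1},{"dr":[0,0,0.1],"offset":[-54,-19,-6],"claw":-1},{"dr":[0,0,0.1],"offset":[-55,-14,-6],"claw":-1},{"dr":[0,0,0.1],"offset":[-56,-8,-6],"claw":-0.45},{"dr":[0,0,0.1],"offset":[-57,-3,-6],"claw":-0.45},{"dr":[0,0,0.1],"offset":[-57,3,-6],"claw":-0.45},{"dr":[0,0,0.1],"offset":[-56,8,-6],"claw":-0.45},{"dr":[0,0,0.1],"offset":[-55,14,-6],"claw":-0.45},{"dr":[0,0,0.08],"offset":[-54,19,-6],"claw":-0.45},{"dr":[0,0,0],"offset":[0,0,0],"claw":-0.45}]' 30
python3 - <<'E'
from h import *
g,r=grasp_chute(); pre=g-120*r.as_matrix()[:,2]
plan(pre,r,6)
print(cur())
E
```

```text
time: 2.02
tcp_pos: [424.0, -200.6, 329.0]
eef_rot: [-0.0, 0.793, 0.609, -0.0]
contact_force: [0.2, 1.0, -0.8]
finger_gap: 0.726
dr total [ 0.     0.698 -0.004] dist [  83.8 -151.6 -181.9] local [-124.9  120.2  181.7]
dr [ 0.     0.116 -0.001] off [-20.8  20.   30.3]
dr [ 0.     0.116 -0.001] off [-24.2  20.   27.7]
dr [ 0.     0.116 -0.001] off [-27.3  20.   24.7]
dr [ 0.     0.116 -0.001] off [-30.   20.   21.3]
dr [ 0.     0.116 -0.001] off [-32.2  20.   17.7]
dr [ 0.     0.116 -0.001] off [-34.1  20.   13.8]
(array([ 424.03598643, -200.58948118,  329.02165754]), Rotation.from_matrix(array([[ 2.57424251e-01,  9.66297868e-01, -1.08910818e-03],
                            [ 9.66298476e-01, -2.57424209e-01,  1.80501728e-04],
                            [-1.05944377e-04, -1.09886910e-03, -9.99999391e-01]])), {'time': 2.025, 'joint_positions': array([-5.56132705e-01, -3.26788251e-01,  1.92818229e+00, -4.21830210e-04,
        1.54121889e+00, -2.95764286e-01]), 'qvel': array([ 0.05936343, -0.03872252,  0.03867762,  0.02523027,  0.0231044 ,
        0.00499853]), 'effort': array([-1.45581622e+00, -2.20297641e+01, -3.85067904e+01, -2.04163911e-01,
       -1.74569855e-01, -3.07480409e-02]), 'tcp_pos': array([ 424.03598643, -200.58948118,  329.02165754]), 'eef_rot': array([-4.03376496e-04,  7.92913591e-01,  6.09333843e-01, -3.76791548e-04]), 'contact_force': array([ 0.24260123,  1.02644978, -0.76133565]), 'wrist_torque': array([ 0.00715047,  0.03005634, -0.00762971]), 'finger_gap': 0.7259748167259206})
```

```bash
python3 -m handwheel '[{"dr":[0,0.116,0],"offset":[-21,20,30],"claw":-0.45},{"dr":[0,0.116,0],"offset":[-24,20,28],"claw":-0.45},{"dr":[0,0.116,0],"offset":[-27,20,25],"claw":-0.45},{"dr":[0,0.116,0],"offset":[-30,20,21],"claw":-0.45},{"dr":[0,0.116,0],"offset":[-32,20,18],"claw":-0.45},{"dr":[0,0.118,0],"offset":[-34,20,14],"claw":-0.45},{"dr":[0,0,0],"offset":[0,0,0],"claw":-0.45},{"dr":[0,0,0],"offset":[0,0,0],"claw":-0.45}]'
python3 - <<'E'
from h import *
from workcell import arm
c=arm.calibration('wrist'); p,d=arm.grab_frame('wrist')
cv2.imwrite('pics/w1.png',p[:,:,::-1]); np.save('wrist1p.npy',p); np.save('wrist1.npy',d); pickle.dump(c,open('wrist1.pkl','wb'))
p,d=arm.grab_frame('side')
cv2.imwrite('pics/s1.png',p[:,:,::-1])
g,r=grasp_chute(); plan(g,r,1)
# project box corners
q=c['rotation']; M=R.from_quat([q[1],q[2],q[3],q[0]]).as_matrix()
for sx in(-1,1):
  for sl in (-1,1):
    P=disp(*(np.array([0,-78,55.])+np.array([0,-.5,.866])*17+np.array([sx*19.5,0,0])+sl*31.5*np.array([0,-.866,-.5])))
    v=M.T@(P-c['eye']); print(sx,sl,(c['fx']*v[0]/v[2]+c['cx']).round(),(c['fy']*v[1]/v[2]+c['cy']).round())
print(cur()[2]['joint_positions'],cur()[2]['tcp_pos'])
E
```

```text
time: 3.02
tcp_pos: [509.3, -347.3, 147.9]
eef_rot: [-0.209, 0.743, 0.575, 0.27]
contact_force: [0.1, 0.3, 1.5]
finger_gap: 0.725
dr total [0.001 0.003 0.005] dist [ 17.6  70.2 -95.3] local [ -5.5  -0.9 119.6]
dr [0.001 0.003 0.005] off [ -5.5  -0.9 119.6]
-1 -1 249.0 164.0
-1 1 250.0 249.0
1 -1 303.0 164.0
1 1 302.0 249.0
[-0.90656646  0.34211686  1.66584222  0.53586539  1.59610133 -0.76986358] [ 509.84156201 -347.74713175  150.56759475]
```

View pics/w1.png

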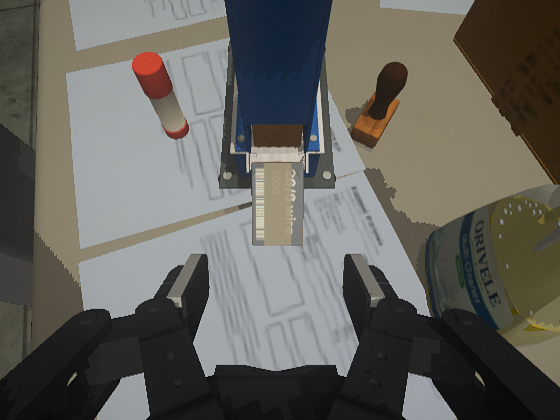

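View pics/s1.png

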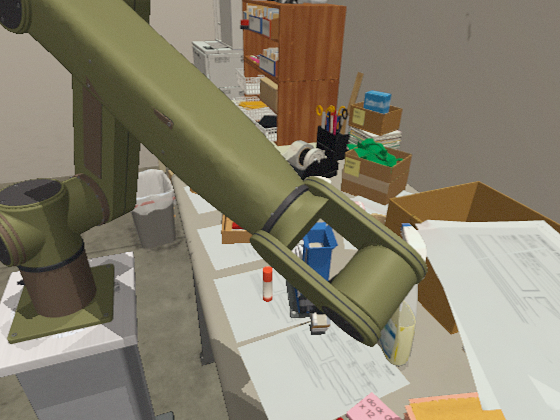

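```bash
python3 - <<'E'
from h import *
for n in ['top','side']:
    p,d,c=load(n); W=cloud(d,c).reshape(-1,3)
    m=(W[:,1]<-240)&(W[:,1]>-380)&(W[:,2]>120)&(W[:,0]>560)&(W[:,0]<720)
    L=(W[m]-DO)@DR; print(n,L.min(0).round(),L.max(0).round(),np.percentile(L,[2,98],axis=0).round())
from workcell import arm
c=arm.calibration('side'); p,d=arm.grab_frame('side'); W=cloud(d,c).reshape(-1,3)
L=(W-DO)@DR
m=(L[:,2]>150)&(L[:,2]<300)&(abs(L[:,0])<150)&(L[:,1]<-60)&(L[:,1]>-330)&~((p.reshape(-1,3)[:,2]>p.reshape(-1,3)[:,1]+5))
print(np.percentile(L[m],[1,99],axis=0).round())
hh=np.histogram(L[m][:,0],bins=np.arange(-150,151,20)); print(hh)
E
```

```text
top [  25. -153.  120.] [211. -35. 280.] [[ 131. -147.  124.]
 [ 204.  -64.  277.]]
side [  22. -152.  120.] [212. -34. 275.] [[ 131. -149.  127.]
 [ 203.  -69.  273.]]
[[ -67. -238.  152.]
 [ 150.  -78.  289.]]
(array([  0,   0,   0,   0, 159,  69,  25,   0,   0,   0,   0,   0,   0,
         0, 160]), array([-150, -130, -110,  -90,  -70,  -50,  -30,  -10,   10,   30,   50,
         70,   90,  110,  130,  150]))
```

```bash
python3 -m handwheel '[{"dr":[0,0,0],"offset":[-1,0,25],"claw":-0.45},{"dr":[0,0,0],"offset":[-1,0,25],"claw":-0.45},{"dr":[0,0,0],"offset":[-1,-1,20],"claw":-0.45},{"dr":[0,0,0],"offset":[-1,0,20],"claw":-0.45},{"dr":[0,0,0],"offset":[-1,0,0],"claw":-0.45},{"dr":[0,0,0],"offset":[0,0,0],"claw":-0.45},{"dr":[0,0,0],"offset":[0,0,0],"claw":-0.45}]'
python3 - <<'E'
from h import *
g,r=grasp_chute(); plan(g,r,1); print(cur()[2]['tcp_pos'])
E
```

```text
time: 4.05
tcp_pos: [522.0, -296.7, 76.1]
eef_rot: [-0.208, 0.744, 0.575, 0.271]
contact_force: [0.2, 0.3, 0.1]
finger_gap: 0.725
dr total [0.    0.001 0.002] dist [  5.5  19.2 -20.9] local [ 1.9  0.4 28.8]
dr [0.    0.001 0.002] off [ 1.9  0.4 28.8]
[ 521.97190712 -296.74337763   76.12281164]
```

```bash
python3 -m handwheel '[{"dr":[0,0,0],"offset":[1,0,10],"claw":-0.45},{"dr":[0,0,0],"offset":[1,0,10],"claw":-0.45},{"dr":[0,0,0],"offset":[0,0,8],"claw":-0.45},{"dr":[0,0,0],"offset":[0,0,0],"claw":-0.45},{"dr":[0,0,0],"offset":[0,0,0],"claw":-0.45}]'
python3 - <<'E'
from h import *
g,r=grasp_chute(); plan(g,r,1)
from workcell import arm
p,d=arm.grab_frame('wrist'); cv2.imwrite('pics/w2.png',p[:,:,::-1])
E
```

```text
time: 4.68
tcp_pos: [526.6, -276.9, 55.2]
eef_rot: [-0.209, 0.744, 0.575, 0.271]
contact_force: [-0.8, 0.4, -0.1]
finger_gap: 0.727
dr total [-0.001  0.     0.001] dist [ 0.8 -0.6  0. ] local [-0.3  1.  -0.3]
dr [-0.001  0.     0.001] off [-0.3  1.  -0.3]
```

View pics/w2.png

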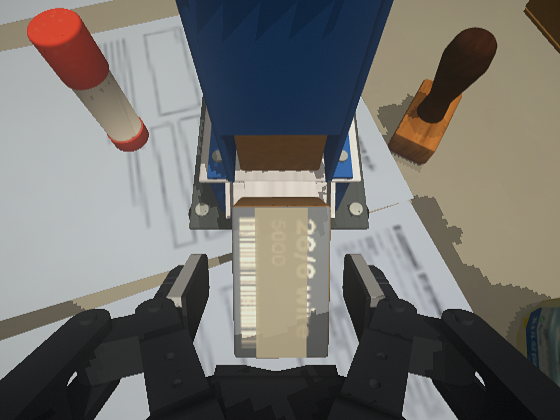

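```bash
python3 -m handwheel '[{"dr":[0,0,0],"offset":[0,2,0],"claw":-0.45},{"dr":[0,0,0],"offset":[0,0,0],"claw":0.3},{"dr":[0,0,0],"offset":[0,0,0],"claw":0.3},{"dr":[0,0,0],"offset":[0,0,0],"claw":0.3},{"dr":[0,0,0],"offset":[0,0,0],"claw":0.3},{"dr":[0,0,0],"offset":[0,0,0],"claw":0.3}]' 40
python3 - <<'E'
from h import *
from workcell import arm
p,d=arm.grab_frame('wrist'); cv2.imwrite('pics/w3.png',p[:,:,::-1])
print(cur()[2]['finger_gap'])
E
```

```text
time: 5.48
tcp_pos: [528.7, -277.8, 55.5]
eef_rot: [-0.209, 0.744, 0.575, 0.271]
contact_force: [-0.3, -2.3, 2.4]
finger_gap: 0.451
0.4534027617899058
```

View pics/w3.png

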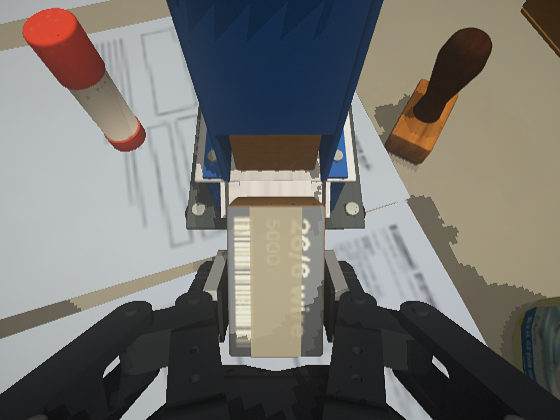

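```bash
cat >> h.py <<'E'
def place(xc,yc,up=24,down=4,dz=0):
    r=tilted(10); b=cart(xc,yc,4+dz)
    return b+DR@np.array([0,-down,up])+5*r.as_matrix()[:,2], r
E
python3 -m handwheel '[{"dr":[0,0,0],"offset":[1,0,-5],"claw":0.3},{"dr":[0,0,0],"offset":[2,0,-10],"claw":0.3},{"dr":[0,0,0],"offset":[3,0,-15],"claw":0.3},{"dr":[0,0,0],"offset":[4,0,-20],"claw":0.3},{"dr":[0,0,0],"offset":[4,0,-20],"claw":0.3},{"dr":[0,0,0],"offset":[0,0,0],"claw":0.3},{"dr":[0,0,0],"offset":[0,0,0],"claw":0.3}]'
python3 - <<'E'
from h import *
p0,r0,s=cur(); print(p0,s['contact_force'],s['finger_gap'])
t,r=place(-45,-28); print(t)
a=np.array([500,-330,330.])
print('up');plan(a,tilted(25),7)
print('over');plan(t+[0,0,260],r,12,a,tilted(25))
from workcell import arm
p,d=arm.grab_frame('wrist'); cv2.imwrite('pics/w4.png',p[:,:,::-1])
E
```

```text
time: 6.4
tcp_pos: [519.6, -310.5, 117.6]
eef_rot: [-0.209, 0.744, 0.575, 0.27]
contact_force: [0.6, 0.6, -1.1]
finger_gap: 0.454
[ 519.60455142 -310.54345666  117.631486  ] [ 0.56661587  0.58287262 -1.06247022] 0.4542247413379061
[572.27736173 179.43791034  23.07596123]
up
dr total [-0.001 -0.262  0.001] dist [-19.6 -19.5 212.4] local [ 118.3  -14.1 -178. ]
dr [-0.    -0.037  0.   ] off [ 16.9  -2.  -25.4]
dr [-0.    -0.037  0.   ] off [ 15.9  -2.  -26. ]
dr [-0.    -0.037  0.   ] off [ 14.9  -2.  -26.6]
dr [-0.    -0.037  0.   ] off [ 13.9  -2.  -27.2]
dr [-0.    -0.037  0.   ] off [ 12.9  -2.  -27.7]
dr [-0.    -0.037  0.   ] off [ 11.9  -2.  -28.1]
dr [-0.    -0.037  0.   ] off [ 10.8  -2.  -28.5]
over
dr total [-0.    -0.262  0.   ] dist [ 72.3 509.4 -46.9] local [443.4 -59.4 258.5]
dr [-0.    -0.022  0.   ] off [36.9 -4.9 21.5]
dr [-0.    -0.022  0.   ] off [37.4 -4.9 20.7]
dr [-0.    -0.022  0.   ] off [37.9 -4.9 19.9]
dr [-0.    -0.022  0.   ] off [38.3 -4.9 19.1]
dr [-0.    -0.022  0.   ] off [38.7 -4.9 18.2]
dr [-0.    -0.022  0.   ] off [39.1 -4.9 17.4]
dr [-0.    -0.022  0.   ] off [39.4 -4.9 16.5]
dr [-0.    -0.022  0.   ] off [39.8 -4.9 15.7]
dr [-0.    -0.022  0.   ] off [40.1 -4.9 14.8]
dr [-0.    -0.022  0.   ] off [40.4 -4.9 13.9]
dr [-0.    -0.022  0.   ] off [40.7 -4.9 13. ]
dr [-0.    -0.022  0.   ] off [41.  -4.9 12.1]
```

View pics/w4.png

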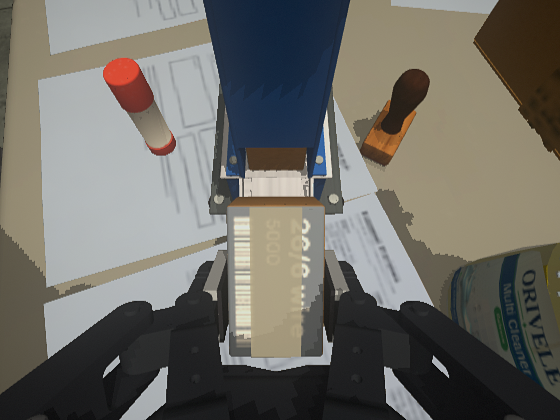

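Box is held (px 228–325 × 205–357, unchanged in the grasp). Up, then over to the carton.

```bash
python3 -m handwheel '[{"dr":[0,-0.037,0],"offset":[17,-2,-25],"claw":0.3},{"dr":[0,-0.037,0],"offset":[16,-2,-26],"claw":0.3},{"dr":[0,-0.037,0],"offset":[15,-2,-27],"claw":0.3},{"dr":[0,-0.037,0],"offset":[14,-2,-27],"claw":0.3},{"dr":[0,-0.037,0],"offset":[13,-2,-28],"claw":0.3},{"dr":[0,-0.037,0],"offset":[12,-2,-28],"claw":0.3},{"dr":[0,-0.037,0],"offset":[11,-2,-28],"claw":0.3}]'
python3 -m handwheel '[{"dr":[0,-0.022,0],"offset":[37,-5,21],"claw":0.3},{"dr":[0,-0.022,0],"offset":[37,-5,21],"claw":0.3},{"dr":[0,-0.022,0],"offset":[38,-5,20],"claw":0.3},{"dr":[0,-0.022,0],"offset":[38,-5,19],"claw":0.3},{"dr":[0,-0.022,0],"offset":[39,-5,18],"claw":0.3},{"dr":[0,-0.022,0],"offset":[39,-5,17],"claw":0.3},{"dr":[0,-0.022,0],"offset":[39,-5,17],"claw":0.3},{"dr":[0,-0.022,0],"offset":[40,-5,16],"claw":0.3},{"dr":[0,-0.022,0],"offset":[40,-5,15],"claw":0.3},{"dr":[0,-0.022,0],"offset":[40,-5,14],"claw":0.3},{"dr":[0,-0.022,0],"offset":[41,-5,13],"claw":0.3},{"dr":[0,-0.02,0],"offset":[41,-5,12],"claw":0.3},{"dr":[0,0,0],"offset":[0,0,0],"claw":0.3},{"dr":[0,0,0],"offset":[0,0,0],"claw":0.3}]'
python3 - <<'E'
from h import *
p0,r0,s=cur(); print(p0)
t,r=place(-45,-28,dz=25); plan(t,r,1)
E
```

```text
time: 7.32
tcp_pos: [500.2, -329.5, 331.6]
eef_rot: [-0.133, 0.772, 0.597, 0.171]
contact_force: [0.1, 0.0, -0.5]
finger_gap: 0.46
time: 9.07
tcp_pos: [571.0, 179.4, 284.1]
eef_rot: [-0.054, 0.788, 0.609, 0.07]
contact_force: [-0.1, -1.0, -0.9]
finger_gap: 0.451
[571.04268295 179.36103185 284.07243959]
dr total [-0.    -0.002  0.002] dist [ 1.20e+00  1.00e-01 -2.36e+02] local [-41.1   1.1 232.4]
dr [-0.    -0.002  0.002] off [-41.1   1.1 232.4]
```

```bash
python3 -m handwheel '[{"dr":[0,0,0],"offset":[-7,0,40],"claw":0.3},{"dr":[0,0,0],"offset":[-7,1,40],"claw":0.3},{"dr":[0,0,0],"offset":[-7,0,40],"claw":0.3},{"dr":[0,0,0],"offset":[-7,0,40],"claw":0.3},{"dr":[0,0,0],"offset":[-7,0,40],"claw":0.3},{"dr":[0,0,0],"offset":[-6,0,32],"claw":0.3},{"dr":[0,0,0],"offset":[0,0,0],"claw":0.3},{"dr":[0,0,0],"offset":[0,0,0],"claw":0.3}]'
python3 - <<'E'
from h import *
p0,r0,s=cur(); print(p0,s['contact_force'])
t,r=place(-45,-28,dz=0); plan(t,r,1)
from workcell import arm
for n in ['wrist','side','top']:
    c=arm.calibration(n);p,d=arm.grab_frame(n); cv2.imwrite(f'pics/{n}5.png',p[:,:,::-1])
    np.save(f'{n}5p.npy',p);np.save(f'{n}5.npy',d);pickle.dump(c,open(f'{n}5.pkl','wb'))
E
python3 -c "
import cv2;p=cv2.imread('pics/side5.png');cv2.imwrite('pics/side5z.png',cv2.resize(p[150:260,180:340],None,fx=4,fy=4))"
```

```text
time: 10.07
tcp_pos: [573.5, 179.1, 49.9]
eef_rot: [-0.053, 0.788, 0.609, 0.071]
contact_force: [0.7, 0.2, -0.1]
finger_gap: 0.453
[573.52877377 179.11837258  49.8621753 ] [ 0.65769457  0.20246992 -0.09723695]
dr total [ 0.002 -0.003  0.001] dist [ -1.3   0.3 -26.8] local [-4.8 -1.4 26.4]
dr [ 0.002 -0.003  0.001] off [-4.8 -1.4 26.4]
```

View pics/wrist5.png

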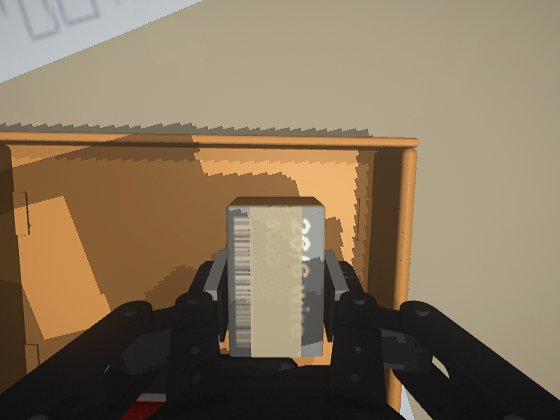

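View pics/side5z.png

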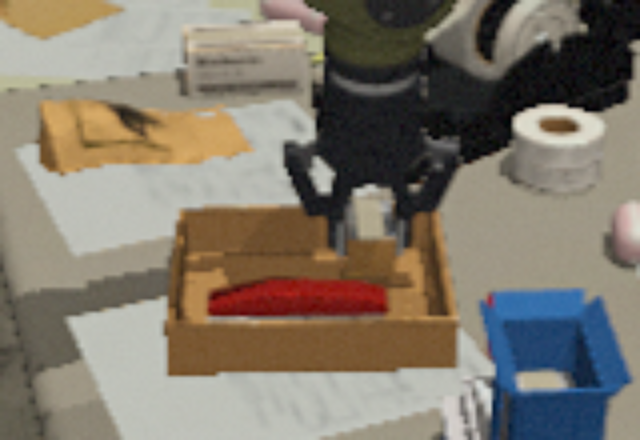

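```bash
python3 - <<'E'
from h import *
p,d,c=load('wrist','5'); W=cloud(d,c)
a=W[230:340,240:312].reshape(-1,3); print(np.nanmedian(a,0),np.nanpercentile(a[:,2],[5,95]))
print('z at top/bottom rows',np.nanmedian(W[215:230,240:312,2]),np.nanmedian(W[335:350,240:312,2]),np.nanmedian(W[230:340,235:250,2]),np.nanmedian(W[230:340,300:318,2]))
E
python3 -m handwheel '[{"dr":[0,0,0],"offset":[-2,-1,8],"claw":0.3},{"dr":[0,0,0],"offset":[-1,0,7],"claw":0.3},{"dr":[0,0,0],"offset":[-1,0,4],"claw":0.3},{"dr":[0,0,0],"offset":[0,0,2],"claw":0.3},{"dr":[0,0,0],"offset":[0,0,0],"claw":0.3},{"dr":[0,0,0],"offset":[0,0,0],"claw":0.3}]'
```

```text
[574.17318656 183.74648206  64.56146227] [63.56080029 65.57347518]
z at top/bottom rows 64.68599878117287 64.48353253068085 64.35753788786916 64.35285717963639
time: 10.98
tcp_pos: [571.3, 179.8, 26.8]
eef_rot: [-0.054, 0.788, 0.609, 0.07]
contact_force: [0.4, 0.5, -0.6]
finger_gap: 0.454
```

```bash
python3 -m handwheel '[{"dr":[0,0,0],"offset":[0,0,1],"claw":0.3},{"dr":[0,0,0],"offset":[-0.5,0,1],"claw":0.3},{"dr":[0,0,0],"offset":[0,0,0],"claw":0.3},{"dr":[0,0,0],"offset":[0,0,0],"claw":0.3}]'; python3 -m handwheel '[{"dr":[0,0,0],"offset":[0,0,1],"claw":0.3},{"dr":[0,0,0],"offset":[0,0,0],"claw":0.3},{"dr":[0,0,0],"offset":[0,0,0],"claw":0.3}]'
```

```text
time: 11.48
tcp_pos: [571.1, 179.6, 24.6]
eef_rot: [-0.054, 0.788, 0.609, 0.07]
contact_force: [0.2, -0.9, -0.2]
finger_gap: 0.453
time: 11.85
tcp_pos: [571.2, 179.8, 23.6]
eef_rot: [-0.054, 0.788, 0.609, 0.07]
contact_force: [0.2, -0.2, -0.5]
finger_gap: 0.453
```

```bash
python3 -m handwheel '[{"dr":[0,0,0],"offset":[0,0,1],"claw":0.3},{"dr":[0,0,0],"offset":[0,0,0],"claw":0.3},{"dr":[0,0,0],"offset":[0,0,0],"claw":0.3}]'
```

```text
time: 12.22
tcp_pos: [571.4, 179.9, 23.5]
eef_rot: [-0.054, 0.788, 0.609, 0.07]
contact_force: [-3.2, -0.8, 5.1]
finger_gap: 0.455
```

```bash
python3 -m handwheel '[{"dr":[0,0,0],"offset":[0,0,0],"claw":0.05},{"dr":[0,0,0],"offset":[0,0,0],"claw":-0.1},{"dr":[0,0,0],"offset":[0,0,0],"claw":-0.3},{"dr":[0,0,0],"offset":[0,0,0],"claw":-0.3},{"dr":[0,0,0],"offset":[2,0,-10],"claw":-0.3},{"dr":[0,0,0],"offset":[4,0,-25],"claw":-0.3},{"dr":[0,0,0],"offset":[6,0,-35],"claw":-0.3},{"dr":[0,0,0],"offset":[7,0,-40],"claw":-0.3},{"dr":[0,0,0],"offset":[7,0,-40],"claw":-0.3},{"dr":[0,0,0],"offset":[5,0,-30],"claw":-0.3},{"dr":[0,0,0],"offset":[0,0,0],"claw":-0.3}]'
cat >> h.py <<'E'
def grip(s=0,th=-30,up=2):
    r=tilted(th); ax=DR@np.array([0,.5,.866]); g=disp(0,146-s,115)+up*ax
    return g+5*r.as_matrix()[:,2], r
E
python3 - <<'E'
from h import *
from workcell import arm
p0,r0,s=cur()
c=arm.calibration('wrist');p,d=arm.grab_frame('wrist');cv2.imwrite('pics/w6.png',p[:,:,::-1]); W=cloud(d,c)
L=(W-CO)@CR
m=(L[...,2]>30)&(L[...,2]<45)&(abs(L[...,0])<95)&(L[...,1]<30)&(L[...,1]>-78)
r=cv2.minAreaRect(L[m][:,:2].astype(np.float32)); print(m.sum(),r,L[m].mean(0),np.percentile(L[m][:,2],[2,98]))
g,rr=grip(); pre=g-110*rr.as_matrix()[:,2]; print(p0,g,pre)
plan(pre,rr,8)
E
```

```text
time: 13.6
tcp_pos: [572.9, 179.1, 209.8]
eef_rot: [-0.052, 0.788, 0.609, 0.073]
contact_force: [0.1, -0.3, -0.3]
finger_gap: 0.647
2579 ((-43.38249206542969, -30.066082000732422), (37.43548583984375, 61.6338996887207), 0.736235499382019) [-43.29704275 -30.46726096  38.19210273] [36.59953907 39.62167311]
[572.85445003 179.1151768  209.81232842] [584.86802299 -58.72980972 112.40187298] [598.82470994  -5.53008332 207.6646674 ]
dr total [ 0.003 -0.702  0.001] dist [  27.2 -184.5    0.6] local [-168.8   72.9  -30.8]
dr [ 0.    -0.088  0.   ] off [-21.1   9.1  -3.8]
dr [ 0.    -0.088  0.   ] off [-21.4   9.1  -2. ]
dr [ 0.    -0.088  0.   ] off [-21.5   9.1  -0.1]
dr [ 0.    -0.088  0.   ] off [-21.4   9.1   1.8]
dr [ 0.    -0.088  0.   ] off [-21.1   9.1   3.6]
dr [ 0.    -0.088  0.   ] off [-20.7   9.1   5.5]
dr [ 0.    -0.088  0.   ] off [-20.2   9.1   7.3]
dr [ 0.    -0.088  0.   ] off [-19.5   9.1   9. ]
```

View pics/w6.png

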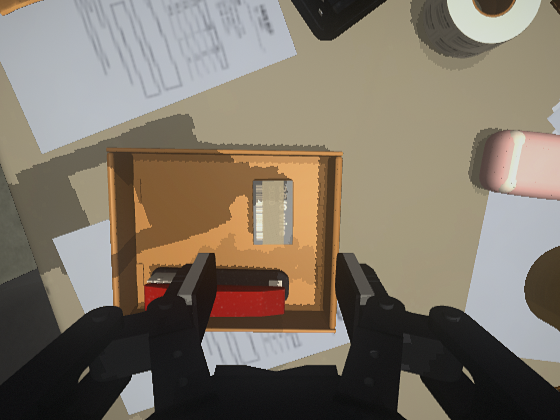

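The box lies flat in the carton (px 253–294 × 180–244), clear of the stapler. On to the handle.

```bash
python3 -m handwheel '[{"dr":[0,-0.088,0],"offset":[-21,9,-4],"claw":-0.3},{"dr":[0,-0.088,0],"offset":[-21,9,-2],"claw":-0.3},{"dr":[0,-0.088,0],"offset":[-22,9,0],"claw":-0.3},{"dr":[0,-0.088,0],"offset":[-21,9,2],"claw":-0.3},{"dr":[0,-0.088,0],"offset":[-21,9,4],"claw":-0.3},{"dr":[0,-0.088,0],"offset":[-21,9,5],"claw":-0.3},{"dr":[0,-0.088,0],"offset":[-20,9,7],"claw":-0.3},{"dr":[0,-0.086,0],"offset":[-20,10,9],"claw":-0.3},{"dr":[0,0,0],"offset":[0,0,0],"claw":-0.3},{"dr":[0,0,0],"offset":[0,0,0],"claw":-0.3}]'
python3 - <<'E'
from h import *
from workcell import arm
c=arm.calibration('wrist');p,d=arm.grab_frame('wrist');cv2.imwrite('pics/w7.png',p[:,:,::-1]); W=cloud(d,c)
g,rr=grip(); plan(g,rr,1)
L=(W-DO)@DR
hsv=cv2.cvtColor(p,cv2.COLOR_RGB2HSV); m=((hsv[...,0]<6)|(hsv[...,0]>174))&(hsv[...,1]>140)&(L[...,1]>100)&(L[...,1]<190)&(abs(L[...,0])<40)
print(m.sum(),np.percentile(L[m],[2,50,98],axis=0).round(1))
from workcell import arm
p,d=arm.grab_frame('side');cv2.imwrite('pics/s7.png',p[:,:,::-1])
E
```

```text
time: 14.9
tcp_pos: [597.7, -5.3, 205.3]
eef_rot: [0.158, 0.764, 0.591, -0.206]
contact_force: [-0.1, -0.6, 0.3]
finger_gap: 0.651
dr total [0.    0.001 0.002] dist [-13.  -53.5 -93.5] local [ -0.8   1.  108.5]
dr [0.    0.001 0.002] off [ -0.8   1.  108.5]
983 [[-10.  148.8  99.5]
 [ -0.9 159.2 130.3]
 [  8.9 165.6 137. ]]
```

View pics/w7.png

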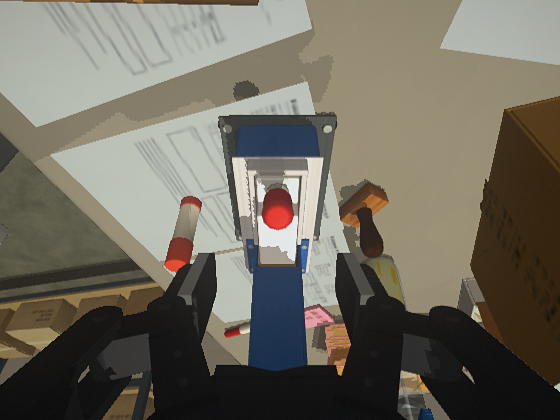

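View pics/s7.png

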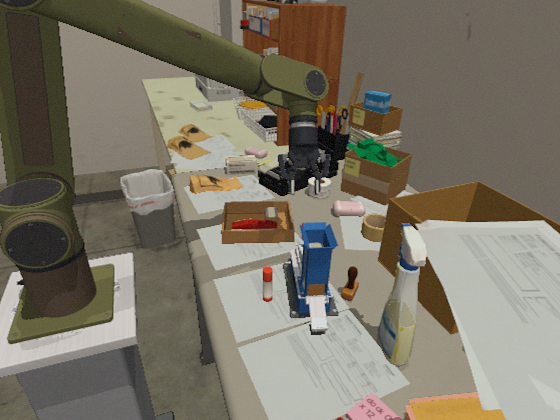

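```bash
python3 -m handwheel '[{"dr":[0,0,0],"offset":[0,1,25],"claw":-0.3},{"dr":[0,0,0],"offset":[-1,0,25],"claw":-0.3},{"dr":[0,0,0],"offset":[0,0,25],"claw":-0.3},{"dr":[0,0,0],"offset":[0,0,18],"claw":-0.3},{"dr":[0,0,0],"offset":[0,0,13],"claw":-0.3},{"dr":[0,0,0],"offset":[0,0,0],"claw":-0.3},{"dr":[0,0,0],"offset":[0,0,0],"claw":-0.3}]'
python3 - <<'E'
from h import *
g,rr=grip(); plan(g,rr,1)
from workcell import arm
p,d=arm.grab_frame('wrist');cv2.imwrite('pics/w8.png',p[:,:,::-1])
E
```

```text
time: 15.88
tcp_pos: [586.3, -58.0, 116.1]
eef_rot: [0.159, 0.764, 0.59, -0.205]
contact_force: [-0.1, 0.3, -0.4]
finger_gap: 0.65
dr total [0.002 0.001 0.001] dist [-1.4 -0.8 -3.7] local [ 0.9 -1.2  3.7]
dr [0.002 0.001 0.001] off [ 0.9 -1.2  3.7]
```

View pics/w8.png

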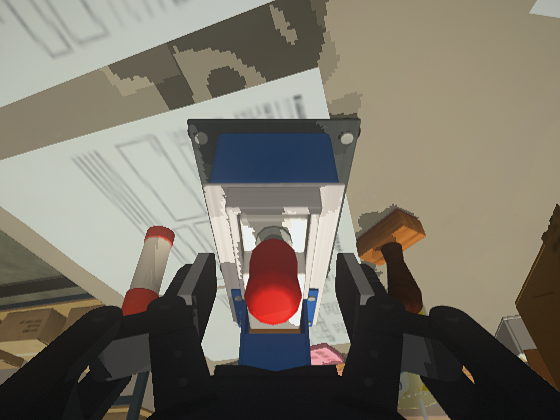

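```bash
python3 -m handwheel '[{"dr":[0,0,0],"offset":[0.5,-1,2],"claw":-0.3},{"dr":[0,0,0],"offset":[0,0,0],"claw":1},{"dr":[0,0,0],"offset":[0,0,0],"claw":1},{"dr":[0,0,0],"offset":[0,0,0],"claw":1},{"dr":[0,0,0],"offset":[0,0,0],"claw":1},{"dr":[0,0,0],"offset":[0,0,0],"claw":1},{"dr":[0,0,0],"offset":[0,0,0],"claw":1}]' 70
python3 - <<'E'
from h import *
p0,r0,s=cur(); print(s['contact_force'],(p0-DO)@DR)
print(r0.inv().apply(DR@np.array([0,-72,0])))
E
```

```text
time: 16.8
tcp_pos: [584.9, -58.4, 113.6]
eef_rot: [0.159, 0.764, 0.591, -0.205]
contact_force: [2.4, 1.0, 1.2]
finger_gap: 0.236
[2.38953204 1.04598824 1.15939102] [-1.36236104e-02  1.44862961e+02  1.13555708e+02]
[-62.31605947  -0.14282194  36.06505697]
```

```bash
python3 -m handwheel '[{"dr":[0,0,0],"offset":[-4.3,0,2.5],"claw":1},{"dr":[0,0,0],"offset":[-8.7,0,5],"claw":1},{"dr":[0,0,0],"offset":[-8.7,0,5],"claw":1},{"dr":[0,0,0],"offset":[-8.7,0,5],"claw":1},{"dr":[0,0,0],"offset":[-8.7,0,5],"claw":1},{"dr":[0,0,0],"offset":[-8.7,0,5],"claw":1},{"dr":[0,0,0],"offset":[-8.7,0,5],"claw":1},{"dr":[0,0,0],"offset":[0,0,0],"claw":1},{"dr":[0,0,0],"offset":[0,0,0],"claw":1}]'
python3 - <<'E'
from h import *
p0,r0,s=cur(); print(DR.T@s['contact_force'],(p0-DO)@DR,s['finger_gap'])
E
```

```text
time: 17.92
tcp_pos: [569.1, -119.9, 113.6]
eef_rot: [0.158, 0.765, 0.591, -0.203]
contact_force: [5.0, 9.0, 1.4]
finger_gap: 0.237
[2.54609282 9.99652483 1.3924282 ] [  0.29555019  81.32018514 113.5608073 ] 0.23707596013914867
```

```bash
python3 -m handwheel '[{"dr":[0,0,0],"offset":[-3.5,0,2],"claw":1},{"dr":[0,0,0],"offset":[-3.5,0,2],"claw":1},{"dr":[0,0,0],"offset":[-1,0,0.6],"claw":1},{"dr":[0,0,0],"offset":[0,0,0],"claw":1},{"dr":[0,0,0],"offset":[0,0,0],"claw":1}]'
python3 - <<'E'
from h import *
p0,r0,s=cur(); print(DR.T@s['contact_force'],(p0-DO)@DR,s['finger_gap'])
E
```

```text
time: 18.55
tcp_pos: [567.0, -128.2, 113.6]
eef_rot: [0.158, 0.765, 0.591, -0.202]
contact_force: [5.1, 12.4, 1.0]
finger_gap: 0.238
[ 1.82994065 13.30571443  1.04152757] [  0.34745893  72.7919611  113.56690178] 0.23837809852582814
```

```bash
python3 -m handwheel '[{"dr":[0,0,0],"offset":[-1.3,0,0.7],"claw":1},{"dr":[0,0,0],"offset":[-1.3,0,0.7],"claw":1},{"dr":[0,0,0],"offset":[0,0,0],"claw":1},{"dr":[0,0,0],"offset":[0,0,0],"claw":1}]'
python3 - <<'E'
from h import *
p0,r0,s=cur(); print(DR.T@s['contact_force'],(p0-DO)@DR,s['finger_gap'])
from workcell import arm
for n in ['side','top']:
    p,d=arm.grab_frame(n);cv2.imwrite(f'pics/{n}9.png',p[:,:,::-1])
    if n=='side': cv2.imwrite('pics/side9z.png',cv2.resize(p[200:370,200:440,::-1],None,fx=3.3,fy=3.3))
E
```

```text
time: 19.05
tcp_pos: [567.0, -128.3, 113.6]
eef_rot: [0.157, 0.765, 0.592, -0.2]
contact_force: [5.6, 23.0, 4.1]
finger_gap: 0.245
[-0.41805319 23.67916267  4.12279477] [  0.3443495   72.66571663 113.55413245] 0.24513331073963557
```

View pics/side9z.png

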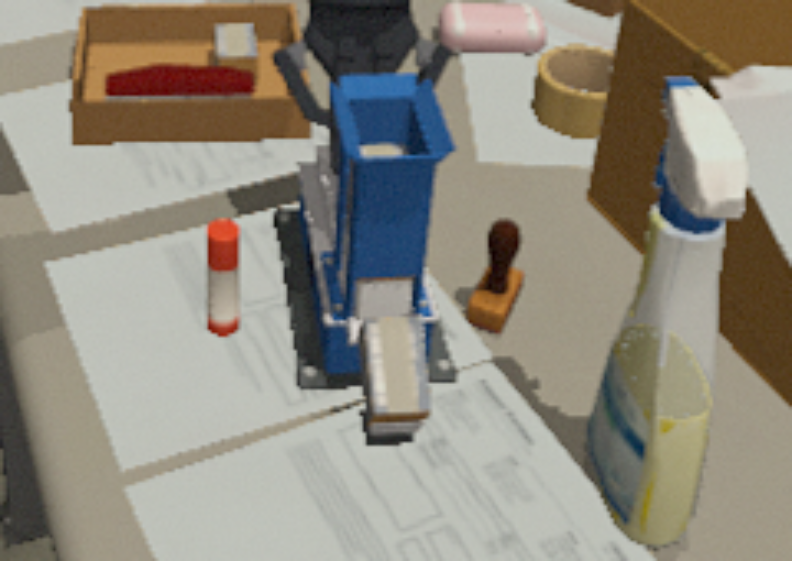

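```bash
python3 -m handwheel '[{"dr":[0,0,0],"offset":[0,0,0],"claw":-1},{"dr":[0,0,0],"offset":[0,0,0],"claw":-1},{"dr":[0,0,0],"offset":[0,0,0],"claw":-1},{"dr":[0,0,0],"offset":[0,0,0],"claw":-1},{"dr":[0,0,0],"offset":[0,0,0],"claw":-1},{"dr":[0,0,0],"offset":[0,0,0],"claw":-1}]'
python3 - <<'E'
from h import *
p0,r0,s=cur(); print(DR.T@s['contact_force'],(p0-DO)@DR,s['finger_gap'])
from workcell import arm
c=arm.calibration('wrist');p,d=arm.grab_frame('wrist');cv2.imwrite(f'pics/w10.png',p[:,:,::-1])
p,d=arm.grab_frame('side');cv2.imwrite('pics/side10z.png',cv2.resize(p[200:370,200:440,::-1],None,fx=3.3,fy=3.3))
E
```

```text
time: 19.9
tcp_pos: [564.9, -133.5, 113.6]
eef_rot: [0.159, 0.764, 0.59, -0.205]
contact_force: [-0.4, 0.8, -0.5]
finger_gap: 0.998
[-0.56149545  0.70074199 -0.53908968] [ -0.33072916  67.15009035 113.56400717] 0.9975930171624272
```

View pics/w10.png

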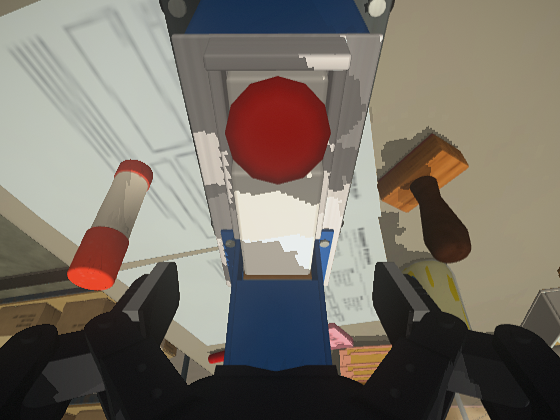

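View pics/side10z.png

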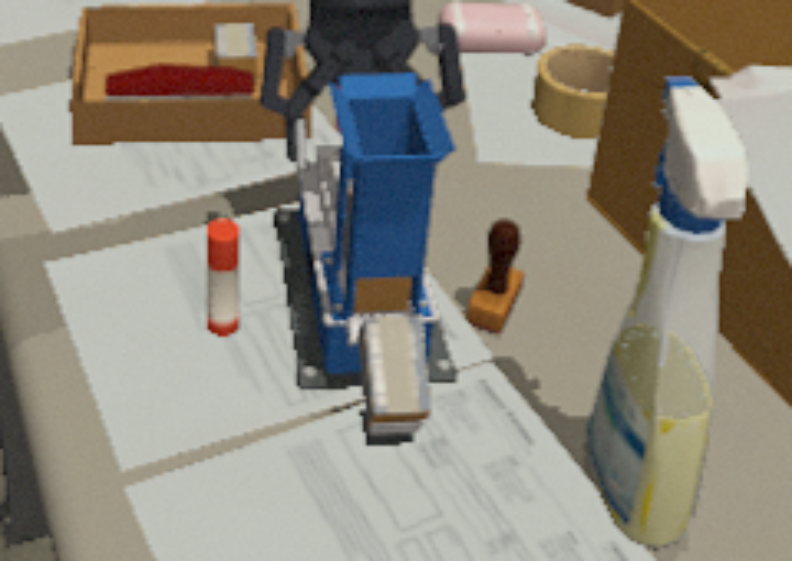

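```bash
python3 - <<'E'
from h import *
p0,r0,s=cur(); A=p0-150*r0.as_matrix()[:,2]
B=disp(0,-60,350); g,r=grasp_chute(); pre=g-120*r.as_matrix()[:,2]
print('AB');plan(B,tilted(0),7,A,r0)
print('BC');plan(pre,r,7,B,tilted(0))
E
```

```text
AB
dr total [0.    0.525 0.001] dist [ -51.  -195.9  106.6] local [-2.286e+02  1.000e-01  9.200e+00]
dr [0.    0.075 0.   ] off [-32.7   0.    1.3]
dr [0.    0.075 0.   ] off [-32.7   0.   -1.1]
dr [0.    0.075 0.   ] off [-32.5   0.   -3.6]
dr [0.    0.075 0.   ] off [-32.1   0.   -6. ]
dr [0.    0.075 0.   ] off [-31.6   0.   -8.4]
dr [0.    0.075 0.   ] off [-30.9   0.  -10.7]
dr [0.    0.075 0.   ] off [-30.    0.1 -13. ]
BC
dr total [ 0.     0.698 -0.   ] dist [ -25.1  -95.6 -202.8] local [-98.9  -0.  202.8]
dr [ 0.   0.1 -0. ] off [-14.1  -0.   29. ]
dr [ 0.   0.1 -0. ] off [-16.9  -0.   27.4]
dr [ 0.   0.1 -0. ] off [-19.6  -0.   25.6]
dr [ 0.   0.1 -0. ] off [-22.   -0.   23.5]
dr [ 0.   0.1 -0. ] off [-24.3  -0.   21.2]
dr [ 0.   0.1 -0. ] off [-26.3  -0.   18.7]
dr [ 0.   0.1 -0. ] off [-28.  -0.  16.]
```

```bash
python3 -m handwheel '[{"dr":[0,0,0],"offset":[0,0,-20],"claw":-1},{"dr":[0,0,0],"offset":[0,0,-40],"claw":-1},{"dr":[0,0,0],"offset":[0,0,-45],"claw":-1},{"dr":[0,0,0],"offset":[0,0,-45],"claw":-1},{"dr":[0,0.075,0],"offset":[-33,0,1],"claw":-0.45},{"dr":[0,0.075,0],"offset":[-33,0,-1],"claw":-0.45},{"dr":[0,0.075,0],"offset":[-33,0,-4],"claw":-0.45},{"dr":[0,0.075,0],"offset":[-32,0,-6],"claw":-0.45},{"dr":[0,0.075,0],"offset":[-32,0,-8],"claw":-0.45},{"dr":[0,0.075,0],"offset":[-31,0,-11],"claw":-0.45},{"dr":[0,0.075,0],"offset":[-30,0,-13],"claw":-0.45},{"dr":[0,0.1,0],"offset":[-14,0,29],"claw":-0.45},{"dr":[0,0.1,0],"offset":[-17,0,27],"claw":-0.45},{"dr":[0,0.1,0],"offset":[-20,0,26],"claw":-0.45},{"dr":[0,0.1,0],"offset":[-22,0,24],"claw":-0.45},{"dr":[0,0.1,0],"offset":[-24,0,21],"claw":-0.45},{"dr":[0,0.1,0],"offset":[-26,0,19],"claw":-0.45},{"dr":[0,0.1,0],"offset":[-28,0,16],"claw":-0.45},{"dr":[0,0,0],"offset":[0,0,0],"claw":-0.45},{"dr":[0,0,0],"offset":[0,0,0],"claw":-0.45}]'
python3 - <<'E'
from h import *
from workcell import arm
g,r=grasp_chute(); plan(g,r,1)
c=arm.calibration('wrist');p,d=arm.grab_frame('wrist');cv2.imwrite(f'pics/w11.png',p[:,:,::-1])
E
```

```text
time: 22.5
tcp_pos: [508.7, -352.8, 149.6]
eef_rot: [-0.209, 0.743, 0.575, 0.271]
contact_force: [0.1, -0.6, 0.8]
finger_gap: 0.719
dr total [-0.    -0.     0.003] dist [ 18.8  75.3 -94.3] local [ -1.2  -0.9 122.1]
dr [-0.    -0.     0.003] off [ -1.2  -0.9 122.1]
```

View pics/w11.png

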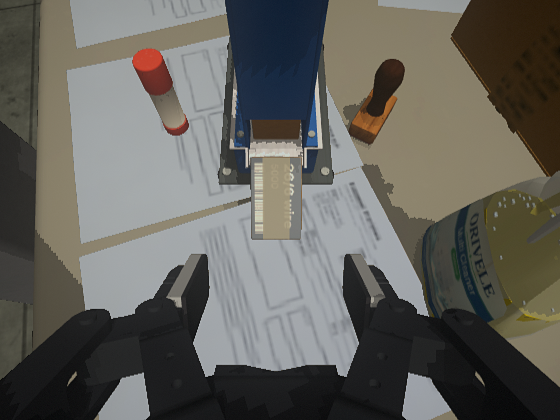

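The second box sits on the chute in the same spot (px 250–302 × 157–240). Same grasp again.

```bash
python3 -m handwheel '[{"dr":[0,0,0],"offset":[0,0,30],"claw":-0.45},{"dr":[0,0,0],"offset":[-1,0,30],"claw":-0.45},{"dr":[0,0,0],"offset":[0,1,25],"claw":-0.45},{"dr":[0,0,0],"offset":[0,0,15],"claw":-0.45},{"dr":[0,0,0],"offset":[0,0,12],"claw":-0.45},{"dr":[0,0,0],"offset":[0,0,6],"claw":-0.45},{"dr":[0,0,0],"offset":[0,0,0],"claw":-0.45},{"dr":[0,0,0],"offset":[0,0,0],"claw":-0.45}]' 40
python3 - <<'E'
from h import *
from workcell import arm
g,r=grasp_chute(); plan(g,r,1)
c=arm.calibration('wrist');p,d=arm.grab_frame('wrist');cv2.imwrite(f'pics/w12.png',p[:,:,::-1])
E
```

```text
time: 23.55
tcp_pos: [527.9, -280.9, 57.3]
eef_rot: [-0.209, 0.743, 0.574, 0.271]
contact_force: [0.4, -0.2, 0.8]
finger_gap: 0.723
dr total [-0.    -0.001  0.001] dist [-0.5  3.3 -2.1] local [ 1.1 -1.3  3.6]
dr [-0.    -0.001  0.001] off [ 1.1 -1.3  3.6]
```

View pics/w12.png

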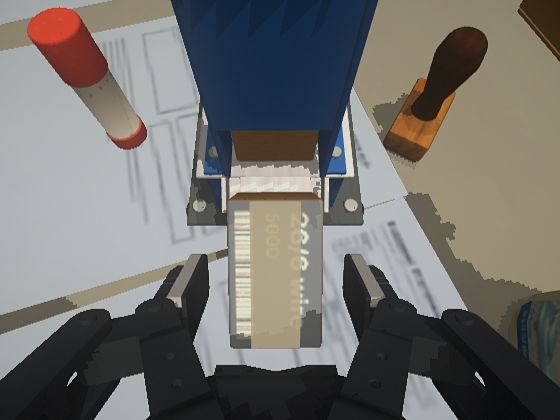

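```bash
python3 -m handwheel '[{"dr":[0,0,0],"offset":[1,0,3.5],"claw":-0.45},{"dr":[0,0,0],"offset":[0,0,0],"claw":-0.45},{"dr":[0,0,0],"offset":[0,0,0],"claw":0.3},{"dr":[0,0,0],"offset":[0,0,0],"claw":0.3},{"dr":[0,0,0],"offset":[0,0,0],"claw":0.3},{"dr":[0,0,0],"offset":[0,0,0],"claw":0.3},{"dr":[0,0,0],"offset":[0,0,0],"claw":0.3}]' 40
python3 - <<'E'
from h import *
g,r=grasp_chute(); plan(g,r,1); print(cur()[2]['finger_gap'])
E
python3 -m handwheel '[{"dr":[0,0,0],"offset":[1,0,-5],"claw":0.3},{"dr":[0,0,0],"offset":[2,0,-10],"claw":0.3},{"dr":[0,0,0],"offset":[3,0,-15],"claw":0.3},{"dr":[0,0,0],"offset":[4,0,-20],"claw":0.3},{"dr":[0,0,0],"offset":[4,0,-20],"claw":0.3},{"dr":[0,0,0],"offset":[0,0,0],"claw":0.3}]'
python3 - <<'E'
from h import *
p0,r0,s=cur(); print(p0,s['contact_force'],s['finger_gap'])
t,r=place(40,-28); print(t)
a=np.array([500,-330,330.])
print('up');plan(a,tilted(25),7)
print('over');plan(t+[0,0,260],r,12,a,tilted(25))
from workcell import arm
p,d=arm.grab_frame('wrist'); cv2.imwrite('pics/w13.png',p[:,:,::-1])
E
```

```text
time: 24.48
tcp_pos: [528.5, -277.5, 54.8]
eef_rot: [-0.21, 0.743, 0.574, 0.271]
contact_force: [0.5, -1.1, 1.3]
finger_gap: 0.458
dr total [-0.001 -0.002  0.001] dist [-1.1 -0.1  0.4] local [-0.  -1.  -0.5]
dr [-0.001 -0.002  0.001] off [-0.  -1.  -0.5]
0.4584664509498249
time: 25.22
tcp_pos: [520.7, -312.8, 120.1]
eef_rot: [-0.207, 0.744, 0.575, 0.272]
contact_force: [-0.2, -0.5, -0.3]
finger_gap: 0.452
[ 520.66301659 -312.7706793   120.08599884] [-0.21842458 -0.49850088 -0.28712776] 0.45184372867936273
[490.40854355 202.2960951   23.07596123]
up
dr total [ 0.004 -0.261  0.003] dist [-20.7 -17.2 209.9] local [ 118.   -14.7 -175.1]
dr [ 0.001 -0.037  0.   ] off [ 16.9  -2.1 -25. ]
dr [ 0.001 -0.037  0.   ] off [ 15.9  -2.1 -25.6]
dr [ 0.001 -0.037  0.   ] off [ 14.9  -2.1 -26.2]
dr [ 0.001 -0.037  0.   ] off [ 14.   -2.2 -26.7]
dr [ 0.001 -0.037  0.   ] off [ 13.   -2.2 -27.2]
dr [ 0.001 -0.037  0.   ] off [ 11.9  -2.2 -27.7]
dr [ 0.001 -0.037  0.   ] off [ 10.9  -2.2 -28.1]
over
dr total [-0.    -0.262  0.   ] dist [ -9.6 532.3 -46.9] local [ 444.6 -144.4  259.1]
dr [-0.    -0.022  0.   ] off [ 37.  -12.   21.6]
dr [-0.    -0.022  0.   ] off [ 37.5 -12.   20.8]
dr [-0.    -0.022  0.   ] off [ 38. -12.  20.]
dr [-0.    -0.022  0.   ] off [ 38.4 -12.   19.1]
dr [-0.    -0.022  0.   ] off [ 38.8 -12.   18.3]
dr [-0.    -0.022  0.   ] off [ 39.2 -12.   17.4]
dr [-0.    -0.022  0.   ] off [ 39.6 -12.   16.6]
dr [-0.    -0.022  0.   ] off [ 39.9 -12.   15.7]
dr [-0.    -0.022  0.   ] off [ 40.2 -12.   14.8]
dr [-0.    -0.022  0.   ] off [ 40.6 -12.   13.9]
dr [-0.    -0.022  0.   ] off [ 40.8 -12.   13.1]
dr [-0.    -0.022  0.   ] off [ 41.1 -12.   12.2]
```

View pics/w13.png

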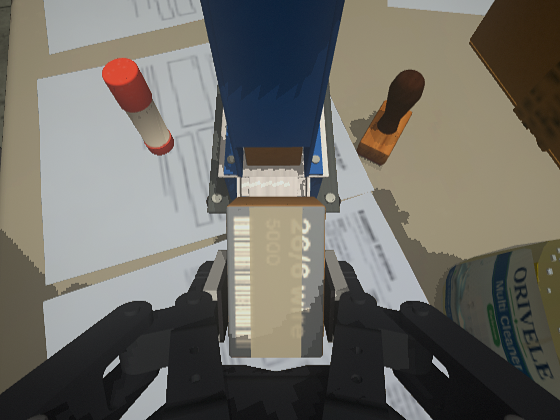

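The second box is held identically (px 228–325 × 205–357).

```bash
python3 -m handwheel '[{"dr":[0,-0.037,0],"offset":[17,-2,-25],"claw":0.3},{"dr":[0,-0.037,0],"offset":[16,-2,-26],"claw":0.3},{"dr":[0,-0.037,0],"offset":[15,-2,-26],"claw":0.3},{"dr":[0,-0.037,0],"offset":[14,-2,-27],"claw":0.3},{"dr":[0,-0.037,0],"offset":[13,-2,-27],"claw":0.3},{"dr":[0,-0.037,0],"offset":[12,-2,-28],"claw":0.3},{"dr":[0,-0.037,0],"offset":[11,-2,-28],"claw":0.3}]'
python3 -m handwheel '[{"dr":[0,-0.022,0],"offset":[37,-12,21],"claw":0.3},{"dr":[0,-0.022,0],"offset":[37,-12,21],"claw":0.3},{"dr":[0,-0.022,0],"offset":[38,-12,20],"claw":0.3},{"dr":[0,-0.022,0],"offset":[38,-12,19],"claw":0.3},{"dr":[0,-0.022,0],"offset":[39,-12,18],"claw":0.3},{"dr":[0,-0.022,0],"offset":[39,-12,17],"claw":0.3},{"dr":[0,-0.022,0],"offset":[40,-12,17],"claw":0.3},{"dr":[0,-0.022,0],"offset":[40,-12,16],"claw":0.3},{"dr":[0,-0.022,0],"offset":[40,-12,15],"claw":0.3},{"dr":[0,-0.022,0],"offset":[40,-12,14],"claw":0.3},{"dr":[0,-0.022,0],"offset":[41,-12,13],"claw":0.3},{"dr":[0,-0.02,0],"offset":[41,-12,12],"claw":0.3},{"dr":[0,0,0],"offset":[0,0,0],"claw":0.3},{"dr":[0,0,0],"offset":[0,0,0],"claw":0.3}]'
python3 - <<'E'
from h import *
p0,r0,s=cur(); print(p0)
t,r=place(40,-28,dz=25); plan(t,r,1)
E
```

```text
time: 26.15
tcp_pos: [500.4, -328.9, 329.4]
eef_rot: [-0.133, 0.772, 0.597, 0.172]
contact_force: [0.4, 0.5, -1.5]
finger_gap: 0.455
time: 27.9
tcp_pos: [490.2, 202.2, 283.3]
eef_rot: [-0.054, 0.788, 0.609, 0.071]
contact_force: [0.7, -0.4, -0.9]
finger_gap: 0.451
[490.20332237 202.18747691 283.29542031]
dr total [ 0.    -0.004  0.002] dist [ 2.000e-01  1.000e-01 -2.352e+02] local [-4.160e+01  1.000e-01  2.315e+02]
dr [ 0.    -0.004  0.002] off [-4.160e+01  1.000e-01  2.315e+02]
```

```bash
python3 -m handwheel '[{"dr":[0,-0.003,0],"offset":[-7,0,40],"claw":0.3},{"dr":[0,0,0],"offset":[-7,0,40],"claw":0.3},{"dr":[0,0,0],"offset":[-7,0,40],"claw":0.3},{"dr":[0,0,0],"offset":[-7,0,40],"claw":0.3},{"dr":[0,0,0],"offset":[-7,0,40],"claw":0.3},{"dr":[0,0,0],"offset":[-6,0,32],"claw":0.3},{"dr":[0,0,0],"offset":[0,0,0],"claw":0.3},{"dr":[0,0,0],"offset":[0,0,0],"claw":0.3}]'
python3 - <<'E'
from h import *
t,r=place(40,-28,dz=0); plan(t,r,1)
from workcell import arm
c=arm.calibration('wrist');p,d=arm.grab_frame('wrist'); cv2.imwrite(f'pics/w14.png',p[:,:,::-1]); W=cloud(d,c)
print(cur()[0],[np.nanmedian(W[a:b,e:f,2]).round(1) for a,b,e,f in [(215,230,240,312),(335,350,240,312),(230,340,235,250),(230,340,300,318)]])
E
```

```text
time: 28.9
tcp_pos: [491.7, 202.2, 48.9]
eef_rot: [-0.053, 0.789, 0.609, 0.071]
contact_force: [-0.8, 0.3, -0.8]
finger_gap: 0.458
dr total [ 0.002 -0.003  0.   ] dist [ -1.3   0.1 -25.8] local [-4.8 -1.4 25.4]
dr [ 0.002 -0.003  0.   ] off [-4.8 -1.4 25.4]
[492.1491006  202.47025608  49.46787224] [np.float64(64.3), np.float64(64.3), np.float64(64.1), np.float64(64.1)]
```

View pics/w14.png

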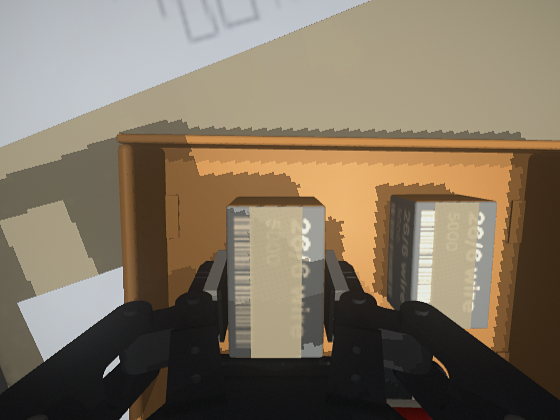

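```bash
python3 -m handwheel '[{"dr":[0,0,0],"offset":[-2,-1,8],"claw":0.3},{"dr":[0,0,0],"offset":[-1,0,7],"claw":0.3},{"dr":[0,0,0],"offset":[-1,0,5],"claw":0.3},{"dr":[0,0,0],"offset":[0,0,3],"claw":0.3},{"dr":[0,0,0],"offset":[0,0,0],"claw":0.3},{"dr":[0,0,0],"offset":[0,0,0],"claw":0.3}]';  python3 -m handwheel '[{"dr":[0,0,0],"offset":[0,0,1],"claw":0.3},{"dr":[0,0,0],"offset":[0,0,0],"claw":0.3},{"dr":[0,0,0],"offset":[0,0,0],"claw":0.3}]'
```

```text
time: 29.7
tcp_pos: [489.5, 203.1, 24.0]
eef_rot: [-0.054, 0.788, 0.609, 0.07]
contact_force: [0.2, -0.3, -0.9]
finger_gap: 0.453
time: 30.08
tcp_pos: [489.4, 203.2, 22.9]
eef_rot: [-0.054, 0.788, 0.609, 0.07]
contact_force: [0.1, 0.7, -0.2]
finger_gap: 0.453
```

```bash
python3 -m handwheel '[{"dr":[0,0,0],"offset":[0,0,0.7],"claw":0.3},{"dr":[0,0,0],"offset":[0,0,0],"claw":0.3},{"dr":[0,0,0],"offset":[0,0,0],"claw":0.3}]'
```

```text
time: 30.45
tcp_pos: [489.6, 203.3, 22.8]
eef_rot: [-0.054, 0.788, 0.609, 0.069]
contact_force: [-3.4, -2.5, 5.5]
finger_gap: 0.455
```

Contact at 5.5 N. Release and retreat.

```bash
python3 -m handwheel '[{"dr":[0,0,0],"offset":[0,0,0],"claw":0.05},{"dr":[0,0,0],"offset":[0,0,0],"claw":-0.1},{"dr":[0,0,0],"offset":[0,0,0],"claw":-0.3},{"dr":[0,0,0],"offset":[0,0,0],"claw":-0.3},{"dr":[0,0,0],"offset":[2,0,-10],"claw":-0.3},{"dr":[0,0,0],"offset":[4,0,-25],"claw":-0.3},{"dr":[0,0,0],"offset":[6,0,-35],"claw":-0.3},{"dr":[0,0,0],"offset":[7,0,-40],"claw":-0.3},{"dr":[0,0,0],"offset":[7,0,-40],"claw":-0.3},{"dr":[0,0,0],"offset":[7,0,-40],"claw":-0.3},{"dr":[0,0,0],"offset":[7,0,-40],"claw":-0.3},{"dr":[0,0,0],"offset":[0,0,0],"claw":-0.3},{"dr":[0,0,0],"offset":[0,0,0],"claw":-0.3}]'
python3 - <<'E'
from h import *
from workcell import arm
c=arm.calibration('wrist');p,d=arm.grab_frame('wrist'); cv2.imwrite(f'pics/w15.png',p[:,:,::-1]); W=cloud(d,c)
L=(W-CO)@CR
for lo,hi in [(-95,0),(0,95)]:
    m=(L[...,2]>30)&(L[...,2]<46)&(L[...,0]>lo)&(L[...,0]<hi)&(L[...,1]<28)&(L[...,1]>-78)
    r=cv2.minAreaRect(L[m][:,:2].astype(np.float32)); print(m.sum(),np.round(r[0],1),np.round(r[1],1),np.percentile(L[m][:,2],[2,50,98]).round(1))
p,d=arm.grab_frame('side');cv2.imwrite('pics/s15.png',p[:,:,::-1])
E
```

```text
time: 32.08
tcp_pos: [488.9, 202.4, 255.6]
eef_rot: [-0.054, 0.788, 0.609, 0.07]
contact_force: [0.2, 1.0, -0.4]
finger_gap: 0.649
2063 [-43.1 -30.2] [38.7 61.5] [33.5 38.1 39.7]
1997 [ 41.7 -30.3] [37.3 62.5] [36.3 38.2 39.8]
```

View pics/w15.png

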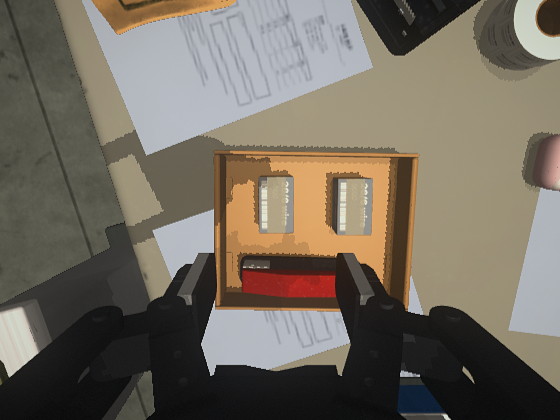

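View pics/s15.png

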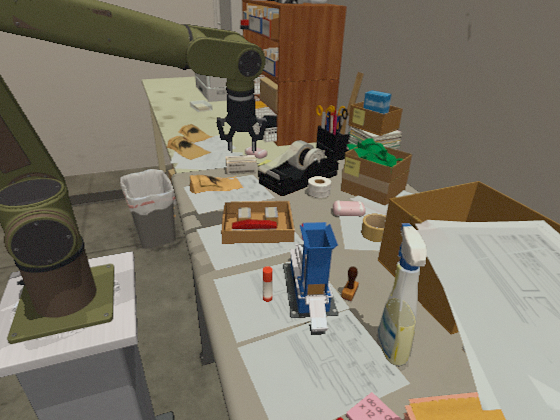

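Both boxes lie flat (tops at 38 mm, px 276,205 and 354,206). The chute is empty, the slide is home, and the other objects look unmoved.

```bash
python3 -c "
from workcell import arm
print(arm.close_job())"
```

```text
the job is handed in; nothing more can be done
None
```

Both boxes of staples are packed, and the job was handed in at about 32 s of the 72 s allowed.

- **First box:** I took it off the chute, lowered it into the carton until the wrist felt about 5 N of contact, and only then released it.
- **Dispenser stroke:** I gripped the red handle and pushed it 72 mm to its hard stop, where the push force rose to about 24 N. When I opened the fingers the slide snapped home on its own and the next box was on the chute.
- **Second box:** I packed it the same way beside the first, with contact at about 5.5 N.

**Last checks:**
- Both boxes lie flat and same side up, about 85 mm apart. Their tops measure 38 mm above the bench, which matches the 4 mm floor plus the 34 mm box height.
- Both boxes are clear of the stapler.
- By eye in the pictures, the chute is empty, the slide is home, and the glue stick, stamp, spray bottle and stapler have not moved. I did not re-measure their positions.
- I did not directly confirm the two boxes left in the magazine after the stroke. The stack visibly dropped and nothing else came out.
- No check failed or disagreed.

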